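# Tip the natch tray and hold it over the mould

## Robot

A 7-joint arm with a two-finger parallel gripper is mounted at the origin on the work surface. World frame = base frame: x ahead of the robot, y to its left, z up, the work surface at z = 0. Lengths are in m, angles in rad, forces in N, time in s.
With the tool pointing down it reaches from about 0.425 to 0.975 m from the base axis. Payload 16.7 kg.
Tool frame: the origin (TCP) lies between the finger pads, 19 mm behind the fingertips; this is the grasp point; z points along the fingers, y is the line along which they close (so a half turn about z gives the same grasp; the last joint's range is limited). The gripper opens to 85 mm and grips with 20 to 120 N. Pads are 22 mm wide; open, the fingers measure 114 mm over their backs; the gripper's body (76 mm by 85 mm) begins 54 mm behind the grasp point. The pads swing forward as they close: fully open they stand 13 mm farther back than shut.
Start: joints at [-1.371, 0.426, 0.074, 1.606, -0.034, 1.111, -0.067], TCP at [0.231, 0.634, 0.25] pointing down, gripper open.
Joint ranges: [-2.85, 2.85], [-0.5, 2.14], [-1.23, 1.37], [0.21, 2.46], [-1.02, 4.16], [0.16, 2.05], [-2.73, 2.73]. Speed limits (rad/s): [1.89, 1.89, 2.39, 2.39, 3.01, 3.01, 3.01].

## Interface

Orientations are given as a unit quaternion [w, x, y, z].
In Python, from station import * gives the robot as it stands.
- The arm moves only by the shell command python3 -m creep 'ROWS'. ROWS is a JSON object of lists of equal length, an entry for each row: "dr": the turn, a rotation vector about the tool's x, y, z in degrees, a list of three; "linear": the shift along the tool's x, y, z in mm, a list of three; "gripper": the opening, from -1 (shut) to 1 (fully open). A call has 1 to 8 rows; each row is the pose to reach, as a shift and turn from the pose commanded when the call began, along the tool's axes at that moment; what a row does not reach only later rows make up. A row lasts 1/12 s, in which the tool goes at most 41.7 mm and 7.16 degrees, less where a joint would pass 70% of its speed; a pose out of reach is approached as far as the arm can. A call with a gripper value outside its range is refused whole. The fingers move at their own pace and stop on an object; the grip force is fixed at half the most. Time passes only in rows, so rows that repeat a pose let the fingers close. It gives the time, the measured TCP pose, the force, the opening and the grip force at its end, in the units of the state.
- state(): the state, without advancing time (a new reading comes with each control period).
- camera(name): name is "scene" or "top" or "wrist"; returns the picture (384x512x3 uint8, red, green, blue); there is no depth.
- camera_model(name): a dict with "vertical_fov" (degrees; the focal length in pixels is half the picture's height over the tangent of half this angle, whatever the lens; pixels are square), "cx", "cy" (the principal point, pixels), "rvec" (rotation vector, rad) and "tvec" (3), from world to camera coordinates, as OpenCV has them. Camera axes: x right, y down, z forward; pixel columns grow to the right and rows downward; lengths in m; the calibration is good to about 2 mm. A picture is of the moment at which its call begins: read the wrist's pose just before it. camera_model takes no time and is no camera call; for the wrist camera it gives the pose at the moment of the call.
- sign_off(): hands the job in; it is judged then, once.
The state is a dict: "clock": time; "joints": joint angles; "joint_velocities": joint speeds; "tau": joint torques, N m; "tcp_pos": TCP position; "orientation": TCP orientation; "wrist_force": force on the tool from outside, world axes, zero at the start; "moment": the same for the moment, N m; "finger_gap": finger opening in m; "finger_force": force on a finger pad.
Only numpy, scipy, OpenCV 4.12 (cv2) and the standard library are available. Lean on these libraries where they do the work, as an engineer would, in place of code of your own. Each camera call takes 0.05 s, during which the arm holds its last target. There are 200 camera calls.

## Task

The four brass natches in the blue tray are wanted at the white plaster half-mould. Lift the tray by the bar of its hoop handle with a light grip, since the plastic is thin, bring the corner with the pouring lip over the middle of the mould and tip the tray towards that corner until all four natches have slid together into it. Finish while still holding the tray there, tipped and still, with that corner a hand's breadth above the mould, so that I can pick them out; do not touch the fresh mould, spill a natch or disturb the other things on the bench.

Things in the scene. Friction and masses are not known exactly. Their poses are not given: they have to be found in the camera images.
- tray: open blue plastic natch tray, 200 (x) x 140 (y) x 45 mm high, 3 mm walls and floor, 0.32 kg empty, with a white hoop handle across its middle. Origin: centre of its underside, z up. Only its corner at -x, +y is cut off at 45 degrees (over 30 mm) and carries the pouring lip, a tongue flaring 20 mm out and up, from 31 to 44 mm high
- tray_grip (a point): middle of the handle's level bar, 118 mm above the tray's underside, on its middle axis. The bar runs 148 mm along the tray's y, is 14 mm wide (tray x), 18 mm tall and free all round. Thin plastic: it cracks if the fingers press on it with more than 100 N in all (both fingers added, weight included); 25 to 35 N per finger holds firmly and is safe
- tray_lip (a point): point on the tray's inner floor at the middle of the cut corner's wall, under the pouring lip: at x = -82.5, y = +52.5, z = +3 mm in the tray's frame. It is (to 3 mm) the tray's lowest point when it is tipped towards that corner
- tray_in (a point): centre of the tray's inner floor, 3 mm above the middle of its underside
- mould_top (a point): centre of the top face of the half-mould, 57 mm above the bench: a white plaster block 170 (x) x 130 (y) x 45 mm on a plywood batt 190 x 150 x 12 mm, with a round dish hollow in the middle and four natch holes at its corners; axes as the block's sides. It stands fixed
- mould: the half-mould with its batt; origin at the centre of the batt's underside, on the bench
- natch1: brass natch, one of four: a short cylinder 22 mm across, 10 mm high (socket in its top), 28 g, loose and flat on the tray's floor; origin: centre of its underside. Friction on the tray about 0.2: it starts to slide at about 13 degrees; to run along a wall into the corner it needs 30 to 40 degrees of tilt, equally towards the tray's -x and +y
- natch2: brass natch, one of four: a short cylinder 22 mm across, 10 mm high (4 mm pip on top), 28 g, loose and flat on the tray's floor; origin: centre of its underside. Friction on the tray about 0.2: it starts to slide at about 13 degrees; to run along a wall into the corner it needs 30 to 40 degrees of tilt, equally towards the tray's -x and +y
- natch3: brass natch, one of four: a short cylinder 22 mm across, 10 mm high (socket in its top), 28 g, loose and flat on the tray's floor; origin: centre of its underside. Friction on the tray about 0.2: it starts to slide at about 13 degrees; to run along a wall into the corner it needs 30 to 40 degrees of tilt, equally towards the tray's -x and +y
- natch4: brass natch, one of four: a short cylinder 22 mm across, 10 mm high (4 mm pip on top), 28 g, loose and flat on the tray's floor; origin: centre of its underside. Friction on the tray about 0.2: it starts to slide at about 13 degrees; to run along a wall into the corner it needs 30 to 40 degrees of tilt, equally towards the tray's -x and +y
- brush: bystander: flat paint brush, 200 x 54 x 16 mm, lying along its x; origin at the underside's middle
- offcut: bystander: plaster offcut block 70 x 48 x 30 mm; origin at the underside's middle
- tape: bystander: roll of tape, 96 mm across, 24 mm high; origin at the underside's middle
- soap: bystander: jar of mould soap, 72 mm across, 110 mm high; origin at the underside's middle
- rasp: bystander: blue plaster rasp, 260 mm along its x, 42 mm wide, 36 mm high; origin at the underside's middle
- mallet: bystander: rubber mallet, 280 mm along its x, 60 mm high; origin at the underside's middle
- sander: bystander: dark wooden sanding block 110 x 60 x 32 mm; origin at the underside's middle
Mind the look-alikes: they are no part of the job. There is more than one size of the mould; the job needs the middle-sized.

How it is judged:
By the outcome, as a careful person would: the job done as asked, in the order asked, and still so for the second after the job is handed in, while the arm keeps its last pose, push and grip.
It also fails if it takes over 51 s, if anything falls off the work surface, if the arm or the gripper's body presses on something with over 40 N, if the wrist force passes 120 N, or if a joint passes its speed limit or range.

## Working session

There is one attempt and no reset: what is moved stays moved. The work goes in short steps, Python scripts to look and compute and a shell command to move; the robot and the scene stay as the last step left them, time stands still between calls to the robot, and variables do not carry over. Pictures are saved under pics/ and viewed, at most 10 in all, crops included, and the job is handed in when it is done.

```bash
mkdir -p pics
python3 - <<'E'
from station import *
import cv2,json
s=state();print({k:s[k] for k in('clock','tcp_pos','orientation','finger_gap','wrist_force')})
for n in('scene','top'):
    m=camera_model(n);print(n,m)
    cv2.imwrite(f'pics/{n}0.png',cv2.cvtColor(camera(n),cv2.COLOR_RGB2BGR))
E
```

```text
{'clock': 0.0, 'tcp_pos': array([0.23122083, 0.63374012, 0.24930915]), 'orientation': array([-7.09786725e-05,  1.74031529e-01,  9.84739870e-01, -6.40584683e-04]), 'finger_gap': 0.08550329891058968, 'wrist_force': array([-0.6253526 ,  0.50025809, -0.17112364])}
scene {'vertical_fov': 53.49525511481439, 'cx': 261.6287856444469, 'cy': 190.04056296545045, 'rvec': array([ 1.14430636,  2.23047619, -1.05990948]), 'tvec': array([ 0.27262145, -0.16330852,  1.47547994])}
top {'vertical_fov': 50.63974730835837, 'cx': 251.78944752499646, 'cy': 191.22751474862883, 'rvec': array([ 2.11268008, -2.10328169,  0.23303135]), 'tvec': array([0.00275908, 0.47099801, 1.19114062])}
```

View pics/top0.png

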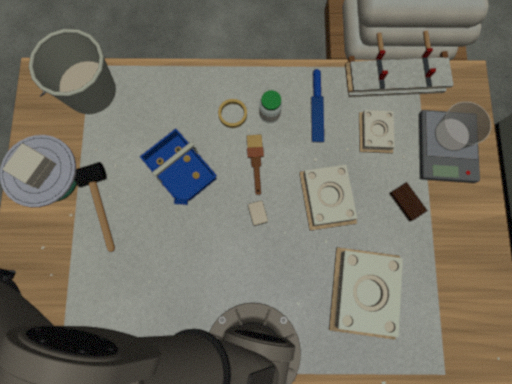

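View pics/scene0.png

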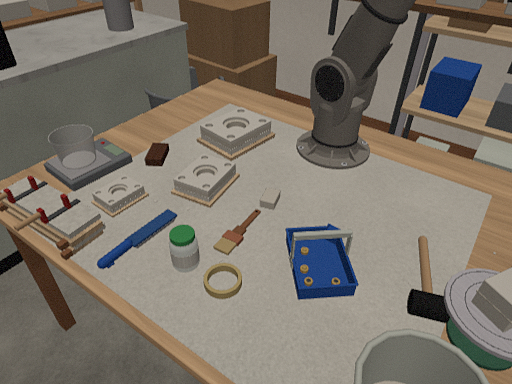

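The top view shows three moulds: small at (378,130), middle at (330,196) and large at (370,292). The one at (330,196) fits "middle-sized", and I'll check it against 170x130 mm. The blue tray is at (180,168) with its lip at (181,202) and its white bar from about (160,165) to (193,146). The rasp at (318,105) is the blue look-alike.

```bash
cat > h.py <<'E'
import numpy as np,cv2
def cam(m):
    f=192/np.tan(np.radians(m['vertical_fov']/2));R=cv2.Rodrigues(np.array(m['rvec']))[0]
    return f,R,np.array(m['tvec']),m['cx'],m['cy']
def ray(m,p):
    f,R,t,cx,cy=cam(m);d=R.T@np.array([(p[0]-cx)/f,(p[1]-cy)/f,1]);return -R.T@t,d
def onz(m,p,z):
    o,d=ray(m,p);return o+d*(z-o[2])/d[2]
def proj(m,P):
    f,R,t,cx,cy=cam(m);c=(R@np.atleast_2d(P).T).T+t;return c[:,:2]/c[:,2:]*f+[cx,cy]
def tri(m1,p1,m2,p2):
    o1,d1=ray(m1,p1);o2,d2=ray(m2,p2);d1/=np.linalg.norm(d1);d2/=np.linalg.norm(d2)
    A=np.c_[d1,-d2];k=np.linalg.lstsq(A,o2-o1,rcond=None)[0];a=o1+k[0]*d1;b=o2+k[1]*d2
    return (a+b)/2,np.linalg.norm(a-b)
E
python3 - <<'E'
from station import *
from h import *
m=camera_model('top');im=cv2.imread('pics/top0.png');hsv=cv2.cvtColor(im,cv2.COLOR_BGR2HSV)
b=cv2.inRange(hsv,(100,120,40),(130,255,255));b[:,:120]=0;b[:,230:]=0
b=cv2.morphologyEx(b,cv2.MORPH_CLOSE,np.ones((9,9)))
c=max(cv2.findContours(b,0,2)[0],key=cv2.contourArea)
ap=cv2.approxPolyDP(cv2.convexHull(c),2.5,True)[:,0];print('tray outline',[(tuple(p),onz(m,p,.045)[:2].round(3).tolist()) for p in ap.tolist()])
r=cv2.minAreaRect(np.array([onz(m,p,.045)[:2]*1000 for p in c[:,0]],np.float32));print(r)
for n,(x,y,w,h) in dict(mid=(295,155,70,80),small=(355,105,45,50),big=(325,242,85,100)).items():
    g=im[y:y+h,x:x+w].astype(int);hs=hsv[y:y+h,x:x+w]
    k=((hs[...,2]>205)).astype(np.uint8)*255
    k=cv2.morphologyEx(k,cv2.MORPH_OPEN,np.ones((3,3)))
    c=max(cv2.findContours(k,0,2)[0],key=cv2.contourArea)[:,0]+[x,y]
    r=cv2.minAreaRect(np.array([onz(m,p,.057)[:2]*1000 for p in c],np.float32));print(n,r)
A=cv2.resize(im[120:215,130:225],(400,400),interpolation=2);B=cv2.resize(im[150:245,290:385],(400,400),interpolation=2)
cv2.imwrite('pics/crop.png',np.hstack([A,B]))
E
```

```text
tray outline [((175, 129), [0.674, 0.25]), ((215, 175), [0.523, 0.119]), ((186, 203), [0.435, 0.206]), ((175, 202), [0.438, 0.24]), ((141, 157), [0.581, 0.352])]
((547.897216796875, 236.49627685546875), (211.6033935546875, 149.03268432617188), 40.874874114990234)Traceback (most recent call last):
  File "<stdin>", line 13, in <module>
ValueError: max() iterable argument is empty
```

Run:
```python
from station import *
from h import *
m=camera_model('top');im=cv2.imread('pics/top0.png');hsv=cv2.cvtColor(im,cv2.COLOR_BGR2HSV)
print('mould px',hsv[185,315],'mat',hsv[230,300],'bar',hsv[157,175])
for n,(x,y,w,h) in dict(mid=(295,155,70,80),small=(355,105,45,50),big=(325,242,85,100)).items():
    g=im[y:y+h,x:x+w];v=hsv[y:y+h,x:x+w,2]
    t,k=cv2.threshold(v,int(hsv[230,300][2])+14,255,0)
    k=cv2.morphologyEx(k,cv2.MORPH_OPEN,np.ones((3,3)))
    c=max(cv2.findContours(k,0,2)[0],key=cv2.contourArea)[:,0]+[x,y]
    r=cv2.minAreaRect(np.array([onz(m,p,.057)[:2]*1000 for p in c],np.float32));print(n,t,r)
A=cv2.resize(im[120:215,130:225],(400,400),interpolation=2);B=cv2.resize(im[150:245,290:385],(400,400),interpolation=2)
cv2.imwrite('pics/crop.png',np.hstack([A,B]))
# handle bar in both views
for n,(x,y,w,h) in dict(top=(140,125,75,80),scene=(285,220,75,85)).items():
    I=cv2.imread(f'pics/{n}0.png')[y:y+h,x:x+w];H=cv2.cvtColor(I,cv2.COLOR_BGR2HSV);mm=camera_model(n)
    k=cv2.inRange(H,(0,0,140),(180,60,255))
    hull=np.zeros_like(k)
    bl=cv2.inRange(H,(100,120,40),(130,255,255));hc=cv2.convexHull(np.vstack(cv2.findContours(bl,0,2)[0]));cv2.fillConvexPoly(hull,hc,255)
    k&=cv2.erode(hull,np.ones((3,3)));c=max(cv2.findContours(k,0,2)[0],key=cv2.contourArea)[:,0]+[x,y]
    r=cv2.minAreaRect(c.astype(np.float32));print(n,r)
    if n=='top':
        print('bar centre world',onz(mm,r[0],.127), [onz(mm,p,.127)[:2].round(3).tolist() for p in cv2.boxPoints(r)])
```

```text
mould px [ 28  25 165] mat [ 45  15 139] bar [ 36  27 149]
mid 153.0 ((464.20355224609375, -235.63812255859375), (167.0829620361328, 127.59099578857422), 8.344574928283691)
small 153.0 ((676.8252563476562, -398.0154724121094), (85.58296203613281, 116.75984191894531), 86.75945281982422)
big 153.0 ((171.92401123046875, -342.2677001953125), (168.9162139892578, 225.8628387451172), 82.47223663330078)
top ((171.589599609375, 159.11349487304688), (2.6438148021698, 43.58164978027344), 51.709835052490234)
bar centre world [0.54917324 0.23961053 0.127     ] [[0.511, 0.29], [0.594, 0.194], [0.588, 0.189], [0.505, 0.285]]
scene ((315.9369812011719, 232.8646240234375), (3.272731304168701, 44.04319381713867), 86.8201675415039)
```

View pics/crop.png

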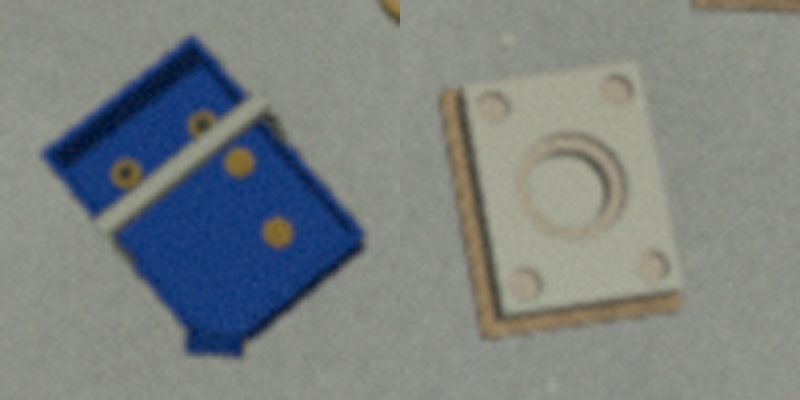

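The crop shows the tray on the left, with the lip corner at crop (215,345), the bar from (100,222) to (265,103) and natches at (125,173), (203,125), (240,162) and (277,232). On the right is the candidate mould, which measures 167x128 mm. The other two measure 117x86 and 226x169, so (330,196) is the middle-sized one, centred at (0.464,-0.236). The tray bar is at about (0.553,0.235), with tray x at about 40.8°.

```bash
cat > go.py <<'E'
# goal(P, R): print tool-frame shift (mm) and rotvec (deg) from the present pose
from station import *
from h import *
from scipy.spatial.transform import Rotation as Ro
def pose():
    s=state();return np.array(s['tcp_pos']),Ro.from_quat(np.array(s['orientation'])[[1,2,3,0]]),s
def Rt(yaw_x,tilt=0):
    """tool orientation for tray x axis at yaw_x deg (tool y || tray x, z = -tray z), tilted to lip corner"""
    T=Ro.from_euler('z',yaw_x,degrees=True)*Ro.from_rotvec(np.radians(tilt)*np.array([-1,-1,0])/2**.5)
    return T, T*Ro.from_matrix(np.array([[0,1,0],[1,0,0],[0,0,-1.]]))
def goal(P,R):
    p,r,s=pose();print('t',round(s['clock'],2),'tcp',p.round(4),'q',np.array(s['joints']).round(2),'gap',round(s['finger_gap'],4),'F',np.round(s['wrist_force'],1),s['finger_force'])
    print('linear',(r.inv().apply(np.array(P)-p)*1000).round(1),'dr',np.degrees((r.inv()*R).as_rotvec()).round(2))
E
python3 -m creep '{"dr":[[0,0,1],[0,0,4],[0,0,7],[0,0,10],[0,0,13],[0,0,16],[0,0,19],[0,0,22]],"linear":[[-15,-9,0],[-45,-27,0],[-78,-47,0],[-111,-67,0],[-144,-87,0],[-177,-107,0],[-210,-127,0],[-240,-145,0]],"gripper":[1,1,1,1,1,1,1,1]}'
python3 -c "
from go import *
goal([.553,.235,.25],Rt(40.8)[1])"
```

```text
clock: 0.77
tcp_pos: [0.4084, 0.4129, 0.25]
orientation: [0.0, 0.361, 0.933, -0.0]
wrist_force: [1.1, 1.3, -0.4]
finger_gap: 0.0852
finger_force: 0.0
t 0.77 tcp [0.4084 0.4129 0.25  ] q [-1.1   0.28  0.24  1.83 -0.07  1.04  0.  ] gap 0.0852 F [ 1.1  1.3 -0.4] 0.0
linear [-226.7  -34.4    0. ] dr [-0.01  0.01  6.93]
```

```bash
python3 -m creep '{"dr":[[0,0,1],[0,0,2],[0,0,3],[0,0,4],[0,0,5],[0,0,6],[0,0,7],[0,0,7]],"linear":[[-33,-5,0],[-66,-10,0],[-99,-15,0],[-132,-20,0],[-165,-25,0],[-198,-30,0],[-215,-32,0],[-215,-32,0]],"gripper":[1,1,1,1,1,1,1,1]}'
python3 - <<'E'
from go import *
m=camera_model('wrist');im=camera('wrist')
cv2.imwrite('pics/w1.png',cv2.cvtColor(im,cv2.COLOR_RGB2BGR))
goal([.553,.235,.25],Rt(40.8)[1])
print(m, proj(m,[[.553,.235,.127]]))
E
```

```text
clock: 1.43
tcp_pos: [0.5476, 0.2434, 0.25]
orientation: [0.001, 0.418, 0.908, -0.0]
wrist_force: [-0.3, -0.3, -0.6]
finger_gap: 0.0852
finger_force: 0.0
t 1.48 tcp [0.5463 0.2457 0.2498] q [-0.82  0.31  0.36  1.8  -0.12  1.05  0.3 ] gap 0.0858 F [-0.   0.3 -0. ] 0.0
linear [-12.5  -1.8  -0.2] dr [-0.03  0.03 -0.08]
{'vertical_fov': 65.30156144882874, 'cx': 258.67681398079293, 'cy': 188.05726890409684, 'rvec': array([-2.6829758 , -0.99131765, -0.1470443 ]), 'tvec': array([-0.57367831, -0.20175207,  0.32870147])} [[257.77421178 197.83078436]]
```

View pics/w1.png

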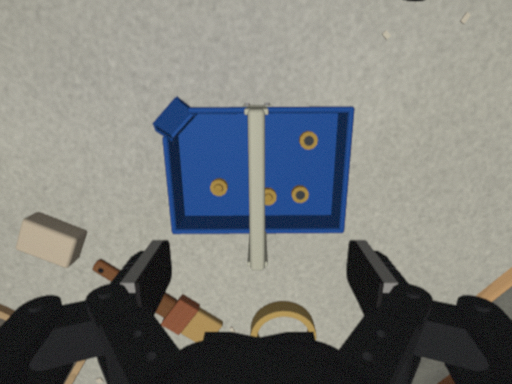

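The wrist view shows the bar running from about (257,108) to (258,268), roughly vertical and midway between the fingers, with four natches on the tray floor. Next I measure the bar's ends at the height of its top face.

Run:
```python
from go import *
m=camera_model('wrist');im=cv2.imread('pics/w1.png');g=cv2.cvtColor(im,cv2.COLOR_BGR2HSV)
xs=[];ys=range(125,210,5)
for y in ys:
    r=np.where((g[y,235:285,1]<70)&(g[y,235:285,2]>90))[0]+235;xs.append((r.min(),r.max()))
xs=np.array(xs);print(xs[::4].tolist())
P=np.array([onz(m,(a.mean(),y),.127)[:2] for a,y in zip(xs,ys)])
d=P[0]-P[-1];print('bar dir deg',np.degrees(np.arctan2(d[1],d[0])))
w=onz(m,(xs[8,0],165),.127)-onz(m,(xs[8,1],165),.127);print('width',np.linalg.norm(w))
a,b=onz(m,(257,104),.127),onz(m,(258,270),.127);print('ends',a,b,'len',np.linalg.norm(a-b),'mid',(a+b)/2,'line mean',P.mean(0))
# tray rim at z=.045: left/right/top edges
for e in [((352,108),'+x+y'),((345,232),'+x-y'),((174,232),'-x-y')]: print(e[1],onz(m,e[0],.045)[:2])
```

```text
[[248, 264], [248, 264], [248, 264], [249, 264], [249, 270]]
bar dir deg 133.13436248487548
width 0.013407602023183899
ends [0.49999637 0.29641499 0.127     ] [0.59807849 0.18357597 0.127     ] len 0.14950834593773923 mid [0.54903743 0.23999548 0.127     ] line mean [0.53225459 0.25855782]
+x+y [0.57954075 0.35723505]
+x-y [0.67662019 0.25155178]
-x-y [0.52157905 0.11795758]
```

```bash
python3 -m creep '{"dr":[[0,0,0],[0,0,0],[0,0,0],[0,0,0],[0,0,0],[0,0,0],[0,0,0],[0,0,0]],"linear":[[-4,-1,10],[-7.5,-1.6,35],[-7.5,-1.6,60],[-7.5,-1.6,85],[-7.5,-1.6,110],[-7.5,-1.6,125],[-7.5,-1.6,132],[-7.5,-1.6,132]],"gripper":[1,1,1,1,1,1,1,1]}'
python3 -c "
from go import *
goal([.55,.239,.118],Rt(40.9)[1])
cv2.imwrite('pics/w2.png',cv2.cvtColor(camera('wrist'),cv2.COLOR_RGB2BGR))"
```

```text
clock: 2.15
tcp_pos: [0.5475, 0.2415, 0.1161]
orientation: [-0.001, 0.414, 0.91, -0.001]
wrist_force: [-0.7, -0.3, 0.5]
finger_gap: 0.0853
finger_force: 0.0
t 2.15 tcp [0.5475 0.2415 0.1161] q [-0.77  0.47  0.31  1.91 -0.2   0.8   0.37] gap 0.0853 F [-0.7 -0.3  0.5] 0.0
linear [-3.5  0.2 -1.9] dr [-0.17 -0.04  0.14]
```

View pics/w2.png

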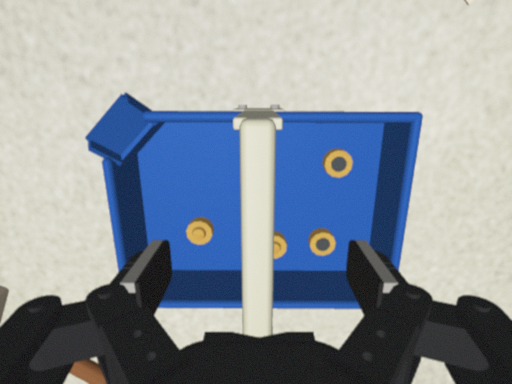

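The fingers straddle the bar at columns 245–273, evenly on both sides. Half the maximum force could be too much for the thin bar, so I'll close by opening value in small steps and watch the force.

```bash
python3 -m creep '{"dr":[[0,0,0],[0,0,0],[0,0,0],[0,0,0],[0,0,0],[0,0,0],[0,0,0],[0,0,0]],"linear":[[-2,0,-1],[-2,0,-1],[-2,0,-1],[-2,0,-1],[-2,0,-1],[-2,0,-1],[-2,0,-1],[-2,0,-1]],"gripper":[0.3,0,-0.3,-0.5,-0.55,-0.6,-0.6,-0.6]}'
python3 -m creep '{"dr":[[0,0,0],[0,0,0],[0,0,0]],"linear":[[0,0,0],[0,0,0],[0,0,0]],"gripper":[-0.62,-0.62,-0.62]}'
```

```text
clock: 2.87
tcp_pos: [0.5503, 0.2396, 0.119]
orientation: [-0.0, 0.415, 0.91, -0.0]
wrist_force: [-0.3, -0.2, -0.2]
finger_gap: 0.017
finger_force: 0.0
clock: 3.12
tcp_pos: [0.5502, 0.2395, 0.1189]
orientation: [-0.0, 0.415, 0.91, -0.0]
wrist_force: [-0.9, -1.6, 1.2]
finger_gap: 0.0164
finger_force: 1.2
```

```bash
python3 -m creep '{"dr":[[0,0,0],[0,0,0],[0,0,0]],"linear":[[0,0,0],[0,0,0],[0,0,0]],"gripper":[-0.64,-0.64,-0.64]}'
python3 -m creep '{"dr":[[0,0,0],[0,0,0]],"linear":[[0,0,0],[0,0,0]],"gripper":[-0.66,-0.66]}'
```

```text
clock: 3.37
tcp_pos: [0.5501, 0.2394, 0.1189]
orientation: [-0.0, 0.415, 0.91, -0.0]
wrist_force: [-4.3, -3.2, 3.2]
finger_gap: 0.0154
finger_force: 2.4
clock: 3.53
tcp_pos: [0.5503, 0.2396, 0.1189]
orientation: [-0.0, 0.415, 0.91, -0.0]
wrist_force: [-2.4, -2.2, 0.9]
finger_gap: 0.0142
finger_force: 1.6
```

```bash
python3 -m creep '{"dr":[[0,0,0],[0,0,0]],"linear":[[0,0,0],[0,0,0]],"gripper":[-0.68,-0.68]}'
python3 -m creep '{"dr":[[0,0,0],[0,0,0]],"linear":[[0,0,0],[0,0,0]],"gripper":[-0.69,-0.69]}'
```

```text
clock: 3.7
tcp_pos: [0.5504, 0.2396, 0.119]
orientation: [0.0, 0.415, 0.91, -0.0]
wrist_force: [-1.8, -2.4, -0.2]
finger_gap: 0.0135
finger_force: 8.8
clock: 3.87
tcp_pos: [0.5504, 0.2396, 0.119]
orientation: [0.0, 0.415, 0.91, -0.0]
wrist_force: [-2.5, -1.9, 1.4]
finger_gap: 0.0137
finger_force: 19.9
```

```bash
python3 -m creep '{"dr":[[0,0,0],[0,0,0],[0,0,0]],"linear":[[0,0,0],[0,0,0],[0,0,0]],"gripper":[-0.7,-0.7,-0.7]}'
```

```text
clock: 4.12
tcp_pos: [0.5504, 0.2396, 0.119]
orientation: [0.0, 0.415, 0.91, -0.0]
wrist_force: [-1.4, -2.1, 1.4]
finger_gap: 0.0136
finger_force: 31.0
```

The grip holds at 31 N per finger, so I lift gently.

```bash
python3 -m creep '{"dr":[[0,0,0],[0,0,0],[0,0,0],[0,0,0],[0,0,0],[0,0,0],[0,0,0],[0,0,0]],"linear":[[0,0,-2],[0,0,-6],[0,0,-12],[0,0,-20],[0,0,-30],[0,0,-40],[0,0,-47],[0,0,-50]],"gripper":[-0.7,-0.7,-0.7,-0.7,-0.7,-0.7,-0.7,-0.7]}'
python3 - <<'E'
from go import *
a=camera('wrist');b=camera('scene')
cv2.imwrite('pics/w3.png',cv2.cvtColor(np.hstack([a[::1,50:450],b[:, 112:]]),cv2.COLOR_RGB2BGR))
s=state();print(s['finger_force'],s['wrist_force'],s['moment'])
E
```

```text
clock: 4.78
tcp_pos: [0.5509, 0.2399, 0.1708]
orientation: [0.001, 0.415, 0.91, 0.001]
wrist_force: [0.6, 0.5, -4.7]
finger_gap: 0.0134
finger_force: 30.7
30.654970407485962 [ 0.27489892 -0.43422637 -4.81862028] [-0.00494895  0.02435184  0.01411973]
```

View pics/w3.png

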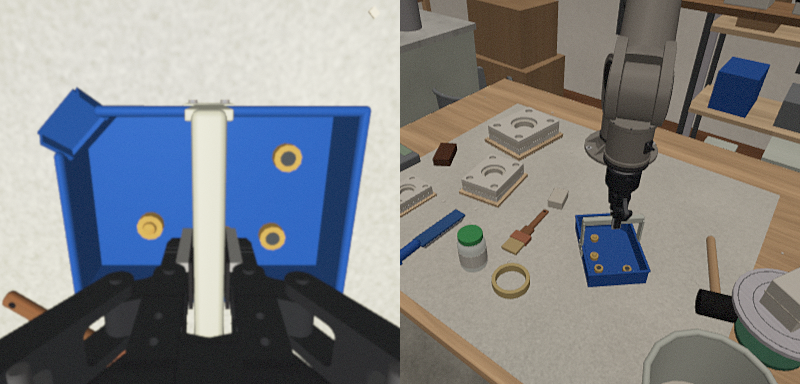

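The tray hangs level at 31 N with the natches still spread, and the scene view shows it clear of the bench. Next I work out the transit to the level pose over the mould.

```bash
cat >> go.py <<'E'
LIP=np.array([.464,-.236,.149]);Y=20.
def grip(tilt,lip=LIP,y=Y):
    T,R=Rt(y,tilt);return lip+T.apply([.0825,-.0525,.115]),R
E
python3 -c "
from go import *
for t in(0,38): print(grip(t)[0])
goal(*grip(0))"
```

```text
[ 0.5594807 -0.2571172  0.264    ]
[ 0.47697276 -0.21864312  0.29839192]
t 4.88 tcp [0.5506 0.2399 0.1699] q [-0.78  0.4   0.34  1.87 -0.17  0.9   0.35] gap 0.0135 F [ 0.3 -0.4 -4.8] 30.654970407485962
linear [-381.1 -319.   -94.5] dr [ 7.000e-02 -1.000e-02  2.096e+01]
```

```bash
python3 -m creep '{"dr":[[0,0,0.2],[0,0,0.6],[0,0,1.3],[0,0,2.3],[0,0,3.3],[0,0,4.3],[0,0,5.3],[0,0,6.3]],"linear":[[-4,-3,-6],[-11,-10,-18],[-25,-21,-32],[-42,-35,-46],[-61,-51,-60],[-80,-67,-74],[-99,-83,-86],[-118,-99,-94]],"gripper":[-0.7,-0.7,-0.7,-0.7,-0.7,-0.7,-0.7,-0.7]}'
python3 -m creep '{"dr":[[0,0,1],[0,0,2],[0,0,3],[0,0,4],[0,0,5],[0,0,6],[0,0,7.3],[0,0,8.5]],"linear":[[-21,-14,0],[-42,-28,0],[-63,-42,0],[-84,-56,0],[-105,-70,0],[-126,-84,0],[-147,-98,0],[-166,-110,0]],"gripper":[-0.7,-0.7,-0.7,-0.7,-0.7,-0.7,-0.7,-0.7]}'
python3 -c "
from go import *
goal(*grip(0))"
```

```text
clock: 5.55
tcp_pos: [0.5531, 0.0825, 0.2653]
orientation: [0.001, 0.466, 0.885, 0.001]
wrist_force: [0.7, 0.1, -5.0]
finger_gap: 0.0135
finger_force: 30.8
clock: 6.22
tcp_pos: [0.5559, -0.117, 0.264]
orientation: [0.0, 0.53, 0.848, 0.0]
wrist_force: [0.7, 0.1, -4.6]
finger_gap: 0.0136
finger_force: 30.8
t 6.22 tcp [ 0.5559 -0.117   0.264 ] q [-0.38  0.26  0.57  1.86 -0.16  1.06  0.71] gap 0.0136 F [ 0.7  0.1 -4.6] 30.753915309906006
linear [-127.6  -58.1    0. ] dr [0.02 0.01 5.95]
```

```bash
python3 -m creep '{"dr":[[0,0,1],[0,0,2],[0,0,3],[0,0,4],[0,0,5],[0,0,5.6],[0,0,6],[0,0,6]],"linear":[[-21,-10,0],[-44,-20,0],[-67,-31,0],[-90,-41,0],[-108,-49,0],[-120,-55,0],[-127,-58,0],[-128.5,-59,0]],"gripper":[-0.7,-0.7,-0.7,-0.7,-0.7,-0.7,-0.7,-0.7]}'
python3 - <<'E'
from go import *
goal(*grip(0))
a=camera('wrist');b=camera('top')
cv2.imwrite('pics/w4.png',cv2.cvtColor(np.hstack([a[:,50:450],b[:,112:]]),cv2.COLOR_RGB2BGR))
# rows for tilt about the lip, relative to the level goal
p0,r0=grip(0)
for t in range(2,39,2):
    p,r=grip(t);print(t,(r0.inv().apply(p-p0)*1000).round(1),np.degrees((r0.inv()*r).as_rotvec()).round(2))
E
```

```text
clock: 6.88
tcp_pos: [0.5598, -0.2565, 0.2633]
orientation: [0.0, 0.573, 0.819, -0.0]
wrist_force: [-0.9, 0.1, -4.9]
finger_gap: 0.0132
finger_force: 30.8
t 6.88 tcp [ 0.5598 -0.2565  0.2633] q [-0.16  0.36  0.63  1.76 -0.24  1.1   0.89] gap 0.0132 F [-0.9  0.1 -4.9] 30.752946138381958
linear [-0.4 -0.5 -0.7] dr [-0.01  0.01  0.01]
2 [ 2.9 -2.9 -3.3] [-1.41 -1.41 -0.  ]
4 [ 5.8 -5.8 -6.4] [-2.83 -2.83 -0.  ]
6 [ 8.9 -8.9 -9.3] [-4.24 -4.24 -0.  ]
8 [ 12.  -12.  -12.2] [-5.66 -5.66 -0.  ]
10 [ 15.1 -15.1 -14.8] [-7.07 -7.07 -0.  ]
12 [ 18.4 -18.4 -17.3] [-8.49 -8.49 -0.  ]
14 [ 21.7 -21.7 -19.7] [-9.9 -9.9  0. ]
16 [ 25.  -25.  -21.9] [-11.31 -11.31  -0.  ]
18 [ 28.4 -28.4 -23.9] [-12.73 -12.73  -0.  ]
20 [ 31.9 -31.9 -25.7] [-14.14 -14.14   0.  ]
22 [ 35.4 -35.4 -27.4] [-15.56 -15.56  -0.  ]
24 [ 38.9 -38.9 -28.9] [-16.97 -16.97   0.  ]
26 [ 42.5 -42.5 -30.2] [-18.38 -18.38   0.  ]
28 [ 46.1 -46.1 -31.4] [-19.8 -19.8   0. ]
30 [ 49.7 -49.7 -32.3] [-21.21 -21.21   0.  ]
32 [ 53.3 -53.3 -33.1] [-22.63 -22.63  -0.  ]
34 [ 57.  -57.  -33.7] [-24.04 -24.04  -0.  ]
36 [ 60.7 -60.7 -34.1] [-25.46 -25.46   0.  ]
38 [ 64.4 -64.4 -34.4] [-26.87 -26.87   0.  ]
```

View pics/w4.png

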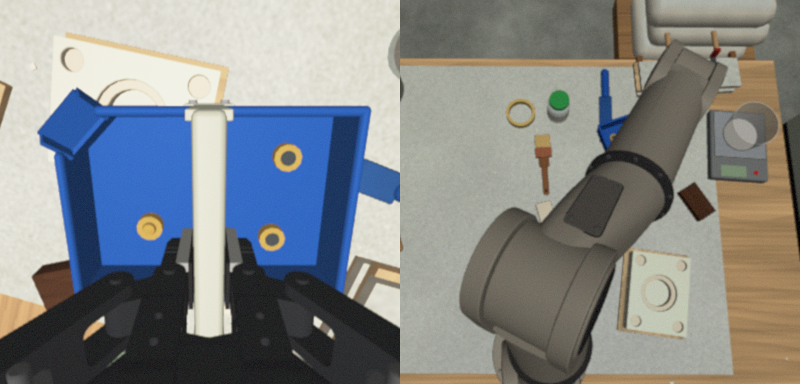

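The wrist view shows the lip corner at (75,120) over the mould's dish at about (130,100), with the tray level and the natches still spread. Now I tip about the lip point, 10° per call.

```bash
python3 -m creep '{"dr":[[-0.88,-0.88,0],[-1.77,-1.77,0],[-2.65,-2.65,0],[-3.54,-3.54,0],[-4.42,-4.42,0],[-5.3,-5.3,0],[-6.19,-6.19,0],[-7.07,-7.07,0]],"linear":[[1.8,-1.8,-2.1],[3.6,-3.6,-4.1],[5.5,-5.5,-6],[7.3,-7.3,-7.9],[9.3,-9.3,-9.7],[11.2,-11.2,-11.5],[13.1,-13.1,-13.2],[15.1,-15.1,-14.8]],"gripper":[-0.7,-0.7,-0.7,-0.7,-0.7,-0.7,-0.7,-0.7]}'
python3 -c "
from go import *
goal(*grip(10))"
python3 -m creep '{"dr":[[-0.88,-0.88,0],[-1.77,-1.77,0],[-2.65,-2.65,0],[-3.54,-3.54,0],[-4.42,-4.42,0],[-5.3,-5.3,0],[-6.19,-6.19,0],[-7.07,-7.07,0]],"linear":[[1.8,-1.8,-2.1],[3.6,-3.6,-4.1],[5.5,-5.5,-6],[7.3,-7.3,-7.9],[9.3,-9.3,-9.7],[11.2,-11.2,-11.5],[13.1,-13.1,-13.2],[15.1,-15.1,-14.8]],"gripper":[-0.7,-0.7,-0.7,-0.7,-0.7,-0.7,-0.7,-0.7]}'
python3 -c "
from go import *
goal(*grip(20))
T=pose()[1]*Ro.from_matrix(np.array([[0,1,0],[1,0,0],[0,0,-1.]]))
print('lip',pose()[0]+T.apply([-.0825,.0525,-.115]))"
```

```text
clock: 7.65
tcp_pos: [0.541, -0.2443, 0.2781]
orientation: [0.087, 0.569, 0.817, 0.016]
wrist_force: [-0.2, -0.0, -4.4]
finger_gap: 0.0134
finger_force: 30.8
t 7.65 tcp [ 0.541  -0.2443  0.2781] q [-0.26  0.2   0.65  1.92 -0.14  0.89  0.81] gap 0.0134 F [-0.2 -0.  -4.4] 30.771390795707703
linear [-3.3 -2.1 -0.6] dr [0.15 0.   0.26]
clock: 8.32
tcp_pos: [0.5194, -0.2348, 0.2888]
orientation: [0.172, 0.563, 0.808, 0.031]
wrist_force: [-0.3, 0.4, -4.3]
finger_gap: 0.0136
finger_force: 30.8
t 8.32 tcp [ 0.5194 -0.2348  0.2888] q [-0.34  0.03  0.65  2.07  0.04  0.69  0.63] gap 0.0136 F [-0.3  0.4 -4.3] 30.798815488815308
linear [-3.  -1.7 -0.6] dr [ 0.17 -0.02  0.21]
lip [ 0.46508251 -0.23296756  0.147985  ]
```

```bash
python3 -m creep '{"dr":[[-0.88,-0.88,0],[-1.77,-1.77,0],[-2.65,-2.65,0],[-3.54,-3.54,0],[-4.42,-4.42,0],[-5.3,-5.3,0],[-6.19,-6.19,0],[-7.07,-7.07,0]],"linear":[[1.8,-1.8,-2.1],[3.6,-3.6,-4.1],[5.5,-5.5,-6],[7.3,-7.3,-7.9],[9.3,-9.3,-9.7],[11.2,-11.2,-11.5],[13.1,-13.1,-13.2],[15.1,-15.1,-14.8]],"gripper":[-0.7,-0.7,-0.7,-0.7,-0.7,-0.7,-0.7,-0.7]}'
python3 -c "
from go import *
goal(*grip(30))"
python3 -m creep '{"dr":[[-0.7,-0.7,0],[-1.41,-1.41,0],[-2.12,-2.12,0],[-2.83,-2.83,0],[-3.54,-3.54,0],[-4.24,-4.24,0],[-4.95,-4.95,0],[-5.66,-5.66,0]],"linear":[[1.4,-1.4,-1.7],[2.9,-2.9,-3.3],[4.3,-4.3,-4.9],[5.8,-5.8,-6.4],[7.3,-7.3,-7.9],[8.9,-8.9,-9.3],[10.4,-10.4,-10.8],[12,-12,-12.2]],"gripper":[-0.7,-0.7,-0.7,-0.7,-0.7,-0.7,-0.7,-0.7]}'
python3 -m creep '{"dr":[[0,0,0],[0,0,0],[0,0,0],[0,0,0],[0,0,0],[0,0,0],[0,0,0],[0,0,0]],"linear":[[0,0,0],[0,0,0],[0,0,0],[0,0,0],[0,0,0],[0,0,0],[0,0,0],[0,0,0]],"gripper":[-0.7,-0.7,-0.7,-0.7,-0.7,-0.7,-0.7,-0.7]}'
python3 - <<'E'
from go import *
goal(*grip(38))
T=pose()[1]*Ro.from_matrix(np.array([[0,1,0],[1,0,0],[0,0,-1.]]))
print('lip',pose()[0]+T.apply([-.0825,.0525,-.115]))
a=camera('wrist');b=camera('scene')
cv2.imwrite('pics/w5.png',cv2.cvtColor(np.hstack([a[:,50:450],cv2.resize(b[80:280,150:350],(384,384))]),cv2.COLOR_RGB2BGR))
E
```

```text
clock: 8.98
tcp_pos: [0.4965, -0.2242, 0.2954]
orientation: [0.256, 0.552, 0.792, 0.046]
wrist_force: [0.5, 0.4, -5.4]
finger_gap: 0.0132
finger_force: 30.9
t 8.98 tcp [ 0.4965 -0.2242  0.2954] q [-0.34 -0.13  0.56  2.23  0.34  0.52  0.33] gap 0.0132 F [ 0.5  0.4 -5.4] 30.880619287490845
linear [-3.  -1.5 -0.5] dr [ 0.21 -0.07  0.19]
clock: 9.65
tcp_pos: [0.4776, -0.2154, 0.2974]
orientation: [0.321, 0.541, 0.775, 0.058]
wrist_force: [-0.4, 0.3, -4.9]
finger_gap: 0.0131
finger_force: 30.9
clock: 10.32
tcp_pos: [0.4781, -0.2166, 0.2973]
orientation: [0.32, 0.541, 0.775, 0.057]
wrist_force: [0.1, 1.1, -4.2]
finger_gap: 0.0132
finger_force: 30.9
t 10.32 tcp [ 0.4781 -0.2166  0.2973] q [-0.22 -0.2   0.39  2.35  0.62  0.39  0.03] gap 0.0132 F [ 0.1  1.1 -4.2] 30.932191014289856
linear [-2.  -1.3 -1. ] dr [ 0.06 -0.07  0.13]
lip [ 0.46512668 -0.23400632  0.14792065]
```

View pics/w5.png

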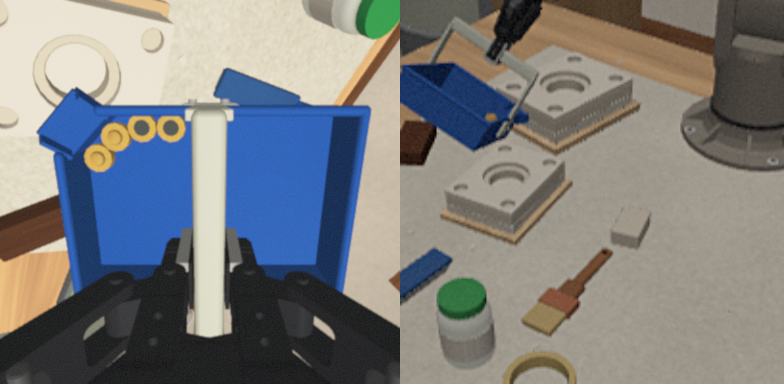

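All four natches are in the corner: two against the cut at (98,158) and (115,136), and two queued along the +y wall at (143,127) and (171,127). The scene view shows the corner above the middle mould. The fourth is still about 60 mm from the lip point. There is time left, so I'll swing the tilt briefly towards -x, about the lip, to pack them closer.

```bash
cat >> go.py <<'E'
def grip2(ang,tilt,lip=LIP,y=Y):
    a=np.radians(ang+90);T=Ro.from_euler('z',y,degrees=True)*Ro.from_rotvec(np.radians(tilt)*np.array([np.cos(a),np.sin(a),0]))
    return lip+T.apply([.0825,-.0525,.115]),T*Ro.from_matrix(np.array([[0,1,0],[1,0,0],[0,0,-1.]]))
E
python3 - <<'E'
from go import *
p0,r0=grip2(135,38)
for a in (139,143,147,151,155,159,163,167):
    p,r=grip2(a,37);print(a,(r0.inv().apply(p-p0)*1000).round(1),np.degrees((r0.inv()*r).as_rotvec()).round(1))
E
```

```text
139 [-6.1 -2.7  1.1] [-0.9  2.5  0.8]
143 [-10.9  -6.5   1. ] [-2.4  4.3  1.6]
147 [-15.9 -10.2   1.5] [-3.8  6.3  2.5]
151 [-21.  -13.7   2.5] [-5.1  8.4  3.3]
155 [-26.1 -16.8   4.1] [-6.2 10.5  4.1]
159 [-31.2 -19.7   6.2] [-7.1 12.7  4.8]
163 [-36.3 -22.3   8.8] [-7.9 15.   5.6]
167 [-41.2 -24.5  11.8] [-8.5 17.4  6.3]
```

```bash
python3 -m creep '{"dr":[[-0.9,2.5,0.8],[-2.4,4.3,1.6],[-3.8,6.3,2.5],[-5.1,8.4,3.3]],"linear":[[-6,-3,1],[-11,-6.5,1],[-16,-10,1.5],[-21,-14,2.5]],"gripper":[-0.7,-0.7,-0.7,-0.7]}'
python3 - <<'E'
from go import *
goal(*grip2(151,37))
p,r=grip2(151,37)
for a in (155,159,163,167):
    q,s=grip2(a,37);print(a,(r.inv().apply(q-p)*1000).round(1),np.degrees((r.inv()*s).as_rotvec()).round(1))
E
```

```text
clock: 10.75
tcp_pos: [0.4724, -0.2421, 0.2982]
orientation: [0.285, 0.543, 0.777, 0.141]
wrist_force: [-1.0, 0.5, -3.4]
finger_gap: 0.0133
finger_force: 30.9
t 10.75 tcp [ 0.4724 -0.2421  0.2982] q [-0.52 -0.29  0.86  2.32  0.22  0.39  0.56] gap 0.0133 F [-1.   0.5 -3.4] 30.93996673822403
linear [-1.3 -0.2 -1.4] dr [ 0.13 -0.19  0.03]
155 [-5.4 -3.   0.5] [-1.1  2.1  0.8]
159 [-10.9  -5.7   1.6] [-2.   4.4  1.6]
163 [-16.5  -8.1   3.2] [-2.8  6.6  2.4]
167 [-21.9 -10.3   5.3] [-3.4  9.   3.2]
```

```bash
python3 -m creep '{"dr":[[-1.1,2.1,0.8],[-2,4.4,1.6],[-2,4.4,1.6],[-2,4.4,1.6],[-2,4.4,1.6],[-2,4.4,1.6]],"linear":[[-5.4,-3,0.5],[-11,-5.7,1.6],[-11,-5.7,1.6],[-11,-5.7,1.6],[-11,-5.7,1.6],[-11,-5.7,1.6]],"gripper":[-0.7,-0.7,-0.7,-0.7,-0.7,-0.7]}'
python3 - <<'E'
from go import *
goal(*grip2(159,37))
p,r=grip2(159,37)
for a in (154,149,145,142,139,137,136,135):
    q,s=grip2(a,38);print(a,(r.inv().apply(q-p)*1000).round(1),np.degrees((r.inv()*s).as_rotvec()).round(1))
a=camera('wrist')
cv2.imwrite('pics/w6.png',cv2.cvtColor(a[60:260,50:300],cv2.COLOR_RGB2BGR))
E
```

```text
clock: 11.25
tcp_pos: [0.4719, -0.2532, 0.2974]
orientation: [0.262, 0.542, 0.778, 0.178]
wrist_force: [0.2, -0.6, -3.9]
finger_gap: 0.0137
finger_force: 30.9
t 11.25 tcp [ 0.4719 -0.2532  0.2974] q [-0.68 -0.36  1.06  2.29  0.14  0.44  0.69] gap 0.0137 F [ 0.2 -0.6 -3.9] 30.921040177345276
linear [-2.2 -0.9 -1.5] dr [ 0.   -0.14  0.18]
154 [ 8.   1.5 -2.3] [ 0.3 -3.2 -1. ]
149 [15.   5.2 -2. ] [ 1.8 -5.9 -2.1]
145 [20.5  8.4 -1.2] [ 3.1 -8.  -2.9]
142 [24.4 11.  -0.2] [ 4.2 -9.5 -3.5]
139 [28.2 13.6  1.1] [  5.4 -10.9  -4.1]
137 [30.7 15.4  2.2] [  6.2 -11.8  -4.4]
136 [31.9 16.3  2.7] [  6.7 -12.3  -4.6]
135 [33.1 17.2  3.3] [  7.1 -12.7  -4.8]
```

View pics/w6.png

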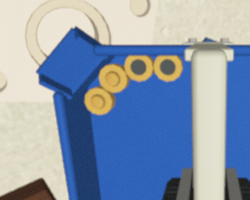

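The natches at (98,100), (112,79), (139,68) and (167,68) in the crop have not moved. They touch one another and are packed into the corner, so this is their resting arrangement. I return to the even tilt and hold.

```bash
python3 -m creep '{"dr":[[0.3,-3.2,-1],[1.8,-5.9,-2.1],[3.1,-8,-2.9],[4.2,-9.5,-3.5],[5.4,-10.9,-4.1],[6.2,-11.8,-4.4],[6.7,-12.3,-4.6],[7.1,-12.7,-4.8]],"linear":[[7,1,-2.3],[13,4.5,-2.2],[18.5,7.7,-1.8],[22.4,10.3,-1],[26.2,12.9,0],[28.7,14.5,1],[30,15.5,1.5],[31,16.3,2]],"gripper":[-0.7,-0.7,-0.7,-0.7,-0.7,-0.7,-0.7,-0.7]}'
python3 -m creep '{"dr":[[0,0,0],[0,0,0],[0,0,0],[0,0,0],[0,0,0],[0,0,0],[0,0,0],[0,0,0]],"linear":[[0,0,0],[0,0,0],[0,0,0],[0,0,0],[0,0,0],[0,0,0],[0,0,0],[0,0,0]],"gripper":[-0.7,-0.7,-0.7,-0.7,-0.7,-0.7,-0.7,-0.7]}'
python3 - <<'E'
from go import *
goal(*grip(38))
T=pose()[1]*Ro.from_matrix(np.array([[0,1,0],[1,0,0],[0,0,-1.]]))
print('lip',pose()[0]+T.apply([-.0825,.0525,-.115]),'tilt',np.degrees(np.arccos(T.as_matrix()[2,2])),'down in tray xy',T.inv().apply([0,0,-1]))
a=camera('wrist');b=camera('scene');ms=camera_model('scene')
cv2.circle(b,tuple(int(v) for v in proj(ms,[[.464,-.236,.057]])[0]),2,(255,0,0),-1)
im=np.hstack([a[:,50:450],cv2.resize(b[80:280,150:350],(384,384))]);cv2.imwrite('pics/w7.png',cv2.cvtColor(im,cv2.COLOR_RGB2BGR))
E
```

```text
clock: 11.97
tcp_pos: [0.4767, -0.2189, 0.2973]
orientation: [0.319, 0.541, 0.776, 0.056]
wrist_force: [-1.3, -0.8, -4.6]
finger_gap: 0.0135
finger_force: 30.9
clock: 12.63
tcp_pos: [0.4769, -0.219, 0.2984]
orientation: [0.32, 0.541, 0.775, 0.058]
wrist_force: [-0.0, -0.5, -4.7]
finger_gap: 0.0136
finger_force: 30.9
t 12.63 tcp [ 0.4769 -0.219   0.2984] q [-0.12 -0.19  0.32  2.34  0.55  0.38  0.1 ] gap 0.0136 F [-0.  -0.5 -4.7] 30.94166100025177
linear [ 0.3  0.2 -0.1] dr [ 0.09 -0.19  0.08]
lip [ 0.46397298 -0.23611349  0.14893663] tilt 37.931467861872086 down in tray xy [-0.43593796  0.43340156 -0.78874659]
```

View pics/w7.png

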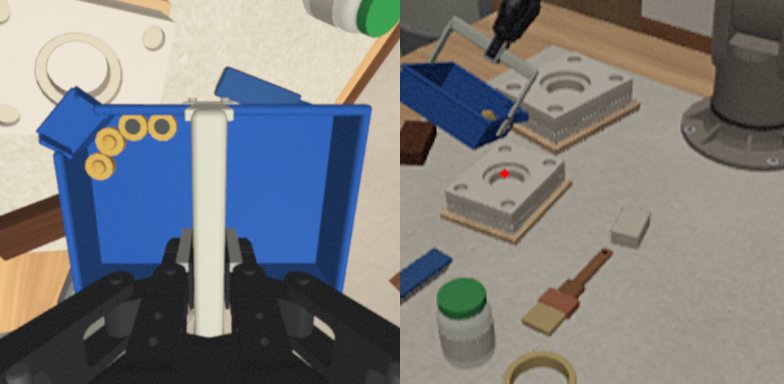

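The marked mould centre sits in the middle of the dish. The four natches, at (98,167), (108,142), (133,127) and (162,127), have moved closer and touch in the corner. The lip is at (0.464,-0.236), 92 mm above the mould, at 38° tilt and still, with 31 N per finger. Handing in.

```bash
python3 -c "
from station import *
print(sign_off())"
```

```text
the job is handed in; nothing more can be done
None
```

The job is handed in: the tray is held still at 31 N per finger and tipped 38°, its lip corner about 92 mm above the middle of the middle-sized mould, with all four natches together in that corner; no spill or contact seen in the pictures and forces I checked.

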